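# Put the group brush away in the bar-top drawer

### The arm

A 6-joint arm with a two-finger parallel gripper is mounted at the origin on a cart in front of the work surface, level with it; the furniture and walls round the work are solid. World frame = base frame: x ahead of the robot, y to its left, z up, the work surface at z = 0. Lengths are in m, angles in rad, forces in N, time in s.
With the tool pointing down it reaches from about 0.3 to 0.775 m from the base axis. Payload 14.6 kg.
Tool frame: the origin (TCP) lies at the very end of the fingers, on their centre line; the grasp point (between the pads) lies 19 mm behind it; z points along the fingers, y is the line along which they close (so a half turn about z gives the same grasp; the last joint's range is limited). The gripper opens to 94 mm and grips with 3 to 60 N. Pads are 16 mm wide; open, the fingers measure 119 mm over their backs; the gripper's body (75 mm by 177 mm) begins 78 mm behind the grasp point.
Start: joints at [-1.192, 0.3, 1.521, -0, 1.321, -0.067], TCP at [0.237, -0.496, 0.205] pointing down, gripper open.
Joint ranges: [-3.03, 3.03], [-0.79, 2.21], [0.23, 2.52], [-1.04, 4.18], [0, 3.07], [-2.55, 2.55]. Speed limits (rad/s): [2.22, 2.22, 2.57, 3.14, 3.14, 3.14].

### API

Orientations are given as [roll, pitch, yaw] about the fixed x, y, z axes, in that order (R = Rz(yaw) Ry(pitch) Rx(roll)).
In Python, from station import ctrl gives the robot as it stands.
- The arm moves only by the shell command python3 -m pendant 'ROWS' [OPENING] [FORCE]. ROWS is JSON, a list of rows, each a list of 2 entries, a list of its own where there are three numbers: the shift along the world's x, y, z in cm, then the turn about the world's z in rad. A call has 1 to 20 rows; each row shifts and turns the commanded pose from where the row before left it; what a row does not reach is not made up. A row lasts 1/12 s, in which the tool goes at most 41.7 mm and 7.16 degrees, less where a joint would pass 70% of its speed; a pose out of reach is approached as far as the arm can. A call is refused whole if a number of a shift passes 4.17 or a number of a turn 0.125, either way. A call with a gripper value outside its range is refused whole. OPENING is the opening, from 0 (shut) to 1 (fully open), set as the call begins (- or left out, the last holds). The fingers move at their own pace and stop on an object; FORCE is the grip in N (left out, the last holds). Time passes only in rows, so rows that do not move let the fingers close. It gives the time, the measured TCP pose, the force, the opening and the grip force at its end, in the units of the state.
- ctrl.get_obs(): the state, without advancing time (a new reading comes with each control period).
- ctrl.camera(name): name is "scene" or "top" or "wrist"; returns a dict with "color" (480x640x3 uint8, red, green, blue), "intrinsics" (3x3 intrinsics, pixels), "camera_from_world" (4x4, takes a point from world to camera coordinates). Camera axes: x right, y down, z forward; pixel columns grow to the right and rows downward; lengths in m; the calibration is good to about 2 mm. A picture is of the moment at which its call begins. There is no depth.
- ctrl.hand_in(): hands the job in; it is judged then, once.
The state is a dict: "time_s": time; "qpos": joint angles; "joint_vel": joint speeds; "tau": joint torques, N m; "ee_pos": TCP position; "eef_rot": TCP orientation; "force": force on the tool from outside, world axes, zero at the start; "moment": the same for the moment, N m; "grip_width": finger opening in m; "grip_force": force on a finger pad.
Only numpy, scipy, OpenCV 4.12 (cv2) and the standard library are available. Lean on these libraries where they do the work, as an engineer would, in place of code of your own. Each camera call takes 0.05 s, during which the arm holds its last target. There are 200 camera calls.

### The job

The small wooden tool drawer on the bar has been left ajar: pull it out to its stop by the steel handle, lay the black group brush flat on the drawer's floor with its length running along the drawer's width, and push the drawer fully shut with the brush inside. Set the brush down rather than dropping it, do not slam the drawer, and leave everything else on the bar where it is.

Things in the scene. Friction and masses are not known exactly. Their poses are not given: they have to be found in the camera images.
- drawer (a joint): how far the drawer is pulled out, in m: 0 is shut, 0.10 is the stop (fully out). It starts 0.01 to 0.035 out. It slides along the -x axis of unit (towards the robot), with about 2 N of friction plus 4 N per m/s, and stays where it is left
- unit: fixed dark wooden case of the drawer, 120 deep (x) x 270 wide (y) x 80 high (z) mm, with one pale wooden drawer at its front, the -x side. Origin: centre of its underside, on the bar top; x points from front to back, z up. The case's roof is 10 mm thick (70 to 80 mm above the bar) and its front edge lies at x = -60 mm
- drawer_handle (a point): middle of the drawer's steel bar handle (moves with the drawer; axes as unit): a round bar of 10 mm diameter, 110 mm long along y, 50 mm above the bar top, its centre line 40 mm in front of the drawer's pale front panel. Nothing is above it. The front panel is 12 mm thick and reaches from 8 to 74 mm above the bar top, 266 mm wide
- drawer_floor (a point): centre of the drawer's inner floor, on its upper surface, 18 mm above the bar top (moves with the drawer; axes as unit). The floor is 100 mm in x (front panel to rear wall) by 230 mm in y. Side and rear walls stand 36 mm above the floor, 5 mm thick, the front panel 56 mm. With the drawer fully out the whole floor is clear of the case's roof
- brush: black flat group-cleaning brush, 173 mm long (x from -86 to +86 mm), lying flat. Origin at its underside; x runs along it towards the bristle end, z up. Handle: x from -86 to +34 mm, 16 mm wide, 8 mm thick; bristle head: x from 34 to 68 mm, 24 mm wide, 11 mm thick; beyond it only soft bristle tips. About 50 g; grip the handle near x = -10 mm
- thermometer: bystander: steel milk thermometer, a 174 mm stem with a 45 mm round dial at its +x end, 9 mm thick, lying on the bar; origin at its underside in the middle
- tamper: bystander: coffee tamper with black handle, 58 mm wide, 102 mm tall, standing; origin under its centre
- leveller: bystander: black round puck leveller, 64 mm wide, 36 mm tall; origin under its centre
- stamp: bystander: small wooden hand stamp, 26 x 36 x 54 mm tall; origin under its centre

How it is judged:
On the way, in this order (a step that is already met when the one before it is completed fails the run):
1. the drawer is pulled out to its stop (at least 90 of 100 mm) (value of joint drawer above 0.09 m), for 0.2 s.
2. the brush lies flat on the drawer's floor, along the drawer's width, let go, with the drawer still at least 80 mm out (x of brush in the frame of drawer_floor between -0.043 and 0.043 m and y of brush in the frame of drawer_floor between -0.035 and 0.035 m and z of brush in the frame of drawer_floor below 0.006 m and angle between brush's own z axis and vertical below 0.12 rad and angle between the x axis of brush and the y axis of drawer_floor, either way round below 0.45 rad and value of joint drawer above 0.08 m and contact force between the fingers and brush below 0.1 N), for 0.2 s.
At the end, for the whole second after the job is handed in: The drawer is shut (within 6 mm) and the brush is inside it at rest: right way up, flat on the floor (underside within 6 mm of it, tilt under 0.12 rad), its origin within 43 mm (x) and 35 mm (y) of the floor's centre, its length within 0.45 rad of the drawer's width (either end first) (value of joint drawer below 0.006 m and x of brush in the frame of drawer_floor between -0.043 and 0.043 m and y of brush in the frame of drawer_floor between -0.035 and 0.035 m and z of brush in the frame of drawer_floor below 0.006 m and angle between brush's own z axis and vertical below 0.12 rad and angle between the x axis of brush and the y axis of drawer_floor, either way round below 0.45 rad and linear speed of brush below 0.02 m/s); the robot touches nothing.
It fails at once if a bystander (thermometer, tamper, leveller, stamp) is moved by more than 30 mm (distance of any of thermometer, tamper, leveller, stamp from where it was at the start of the episode above 0.03 m).
It fails at once if the brush is dropped (moves faster than 0.9 m/s while out of the fingers, a fall of about 40 mm) (linear speed of brush above 0.9 m/s and contact force between the fingers and brush below 0.035 N).
It fails at once if the drawer is slammed (moves shut faster than 0.5 m/s) (velocity of joint drawer below -0.5 m/s).
It also fails if it takes over 58 s, if anything falls off the work surface, if the arm or the gripper's body presses on something with over 40 N, if the wrist force passes 120 N, or if a joint passes its speed limit or range.

## Working session

There is one attempt and no reset: what is moved stays moved. The work goes in short steps, Python scripts to look and compute and a shell command to move; the robot and the scene stay as the last step left them, time stands still between calls to the robot, and variables do not carry over. Pictures are saved under pics/ and viewed, at most 10 in all, crops included, and the job is handed in when it is done.

```bash
mkdir -p pics; cat > h.py <<'E'
import numpy as np,cv2
from station import ctrl
def ray(c,u,v,z):
    K=c["intrinsics"];T=c["camera_from_world"];R=T[:3,:3];o=-R.T@T[:3,3]
    d=R.T@np.linalg.inv(K)@np.array([u,v,1.]);return o+d*(z-o[2])/d[2]
def proj(c,p):
    q=c["camera_from_world"]@np.append(p,1.);q=c["intrinsics"]@q[:3];return q[:2]/q[2]
E
python3 - <<'E'
from h import *
for n in("top","scene"):
    c=ctrl.camera(n);cv2.imwrite(f"pics/{n}0.png",c["color"][:,:,::-1])
    print(n,c["intrinsics"][0],np.linalg.inv(c["camera_from_world"])[:3].round(3).tolist())
o=ctrl.get_obs();print(o)
E
```

```text
top [521.2381283    0.         317.37089787] [[-0.019, -0.975, 0.223, 0.309], [-1.0, 0.018, -0.004, 0.233], [-0.0, -0.223, -0.975, 1.307]]
scene [580.03869306   0.         322.98544164] [[-0.686, -0.356, 0.635, -0.213], [-0.728, 0.335, -0.599, 0.988], [0.001, -0.873, -0.488, 0.66]]
{'time_s': 0.1, 'qpos': array([-1.19159439e+00,  3.00437977e-01,  1.52146890e+00,  1.63832498e-06,
        1.32069029e+00, -6.65996487e-02]), 'joint_vel': array([ 0.00085086, -0.00097854, -0.00104828,  0.00118136,  0.00067064,
       -0.00045136]), 'tau': array([ 4.91164028e-04, -5.32642508e+01, -3.53284192e+01,  7.09400699e-02,
        2.34859425e-02, -6.32101501e-05]), 'ee_pos': array([ 0.23706866, -0.49604879,  0.20495195]), 'eef_rot': array([-3.14059047e+00, -6.84345383e-05,  4.45801149e-01]), 'force': array([ 0.83249451, -0.21389941, -0.97526753]), 'moment': array([-0.04037811, -0.02026164,  0.04495475]), 'grip_force': 0.0, 'grip_width': 0.09389616215204244}
```

View pics/top0.png

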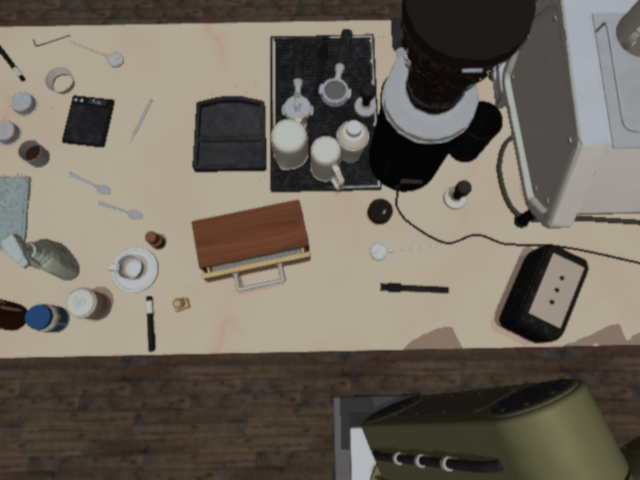

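View pics/scene0.png

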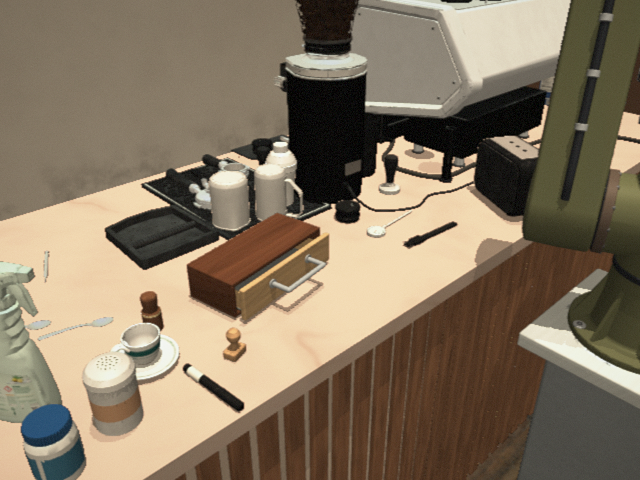

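Top view: the unit's roof spans (193,218)–(308,250), with its steel handle at about (238,289)–(284,283). The brush lies from (381,287) to (448,290), bristle end on the left. The thermometer is at (375–435,250), the leveller at (379,211), and the stamp at (181,304).

```bash
python3 - <<'E'
from h import *
c=ctrl.camera("top");im=c["color"];hsv=cv2.cvtColor(im,cv2.COLOR_RGB2HSV)
def big(m,x0,y0,x1,y1):
    k=np.zeros_like(m);k[y0:y1,x0:x1]=m[y0:y1,x0:x1]
    C=max(cv2.findContours(k,0,2)[0],key=cv2.contourArea);return C
# roof: dark brown
m=cv2.inRange(hsv,(0,60,30),(14,255,150))
C=big(m,180,190,320,285);b=cv2.boxPoints(cv2.minAreaRect(C));print("roof px",b.round(1).tolist())
P=np.array([ray(c,*p,.08)[:2] for p in b]);print("roof",P.round(3).tolist(),np.linalg.norm(P-np.roll(P,1,0),axis=1).round(3))
m=cv2.inRange(hsv,(0,0,0),(180,255,70))
C=big(m,365,270,460,305);r=cv2.minAreaRect(C);b=cv2.boxPoints(r);print("brush px",r)
P=np.array([ray(c,*p,.005)[:2] for p in b]);print("brush",P.round(3).tolist(),P.mean(0),np.linalg.norm(P-np.roll(P,1,0),axis=1).round(3))
cv2.imwrite("pics/crop1.png",cv2.resize(im[190:310,180:320,::-1],None,fx=5,fy=5,interpolation=2))
E
```

```text
roof px [[189.5, 220.6999969482422], [299.29998779296875, 198.6999969482422], [309.6000061035156, 250.10000610351562], [199.8000030517578, 272.0]]
roof [[0.644, 0.539], [0.695, 0.271], [0.565, 0.247], [0.517, 0.51]] [0.13  0.273 0.132 0.267]
brush px ((413.9000244140625, 288.79998779296875), (66.34246826171875, 7.8997392654418945), 4.398705005645752)
brush [[0.475, 0.072], [0.495, 0.07], [0.479, -0.096], [0.459, -0.093]] [ 0.47685553 -0.01164806] [0.166 0.02  0.166 0.02 ]
```

View pics/crop1.png

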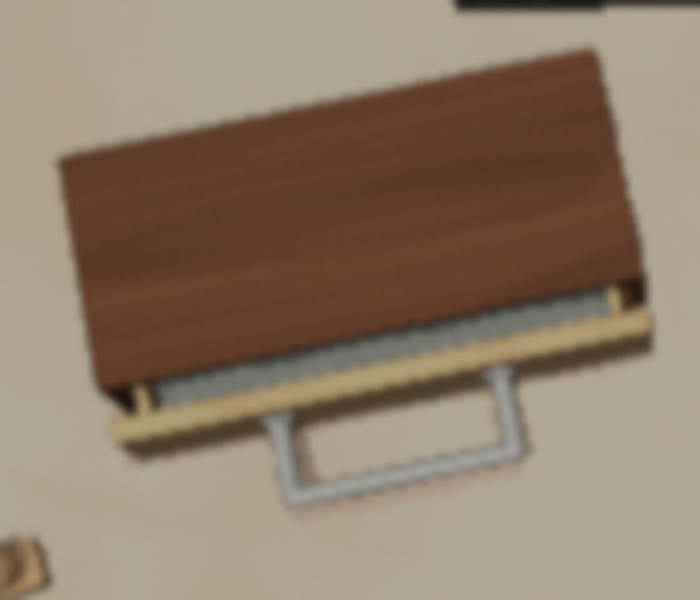

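Crop: roof corners are at crop pixels (62,158), (595,50), (643,282) and (100,388). The handle bar runs from (292,498) to (518,455), and the panel's top edge is visible and clear of the roof. Next I convert these to world coordinates.

```bash
python3 - <<'E'
from h import *
c=ctrl.camera("top")
f=lambda p,z: ray(c,p[0]/5+180,p[1]/5+190,z)[:2]
A,B,D,E=[f(p,.08) for p in((62,158),(595,50),(643,282),(100,388))]
print("roof",A,B,D,E,"w",np.linalg.norm(A-B),np.linalg.norm(E-D),"d",np.linalg.norm(A-E),np.linalg.norm(B-D))
y=(A-B)+(E-D);y/=np.linalg.norm(y);x=np.array([y[1],-y[0]]);print("phi",np.arctan2(x[1],x[0]))
o=(A+B+D+E)/4;h1,h2=f((292,498),.05),f((518,455),.05);h=(h1+h2)/2
print("unit",o,"handle",h,"len",np.linalg.norm(h1-h2),"h in unit",(h-o)@x,(h-o)@y,"ux",x)
dp=-(h-o)@x-.060-.040;print("drawer (if panel front flush w/ case, or +12)",dp)
for p in((113,432),(650,318)):
    q=f(p,.074);print("panel front top edge",(q-o)@x,(q-o)@y)
E
```

```text
roof [0.64140273 0.53183961] [0.69148462 0.27167487] [0.57434577 0.24980053] [0.5274144  0.50973606] w 0.26494128676362316 0.2641382826293703 d 0.11611161647364374 0.11916374149226633
phi 0.18440877611921358
unit [0.60866188 0.39076277] handle [0.48645667 0.36701786] len 0.1111737796125857 h in unit -0.12448719544028229 -0.0009341036623378267 ux [0.98304483 0.18336537]
drawer (if panel front flush w/ case, or +12) 0.024487195440282293
panel front top edge -0.07909942394437583 0.13015005440202215
panel front top edge -0.07639314078710518 -0.13222916046138458
```

```bash
python3 -m pendant '[[[0,1,3],0],[[0,2,3],0],[[0.5,3.5,2],0.1],[[1,3.8,0],0.1],[[1,3.8,0],0.1],[[1,3.8,0],0.1],[[1,3.8,0],0.1],[[1,3.8,0],0.1],[[1,3.8,0],0.1],[[1.4,3.8,0],0.1],[[1.4,3.8,0],0.1],[[1.5,3.8,0],0.1],[[1.5,3.8,0],0.1],[[1.5,3.8,0],0.1],[[1.5,3.8,0],0.11],[[1.5,3.8,0],0],[[1.5,3.8,0],0],[[1.5,3.8,0],0]]' 0.34 20
python3 -m pendant '[[[1.5,3.8,-2],0],[[1.5,3.8,-3],0],[[1.5,3.8,-3],0],[[0,0,-3],0],[[0,0,0],0],[[0,0,0],0]]'
```

```text
time_s: 1.7
ee_pos: [0.4353, 0.1411, 0.2855]
eef_rot: [3.141, 0.0, 1.756]
force: [1.1, -1.2, 0.2]
grip_width: 0.032
grip_force: 0.0
time_s: 2.2
ee_pos: [0.473, 0.2357, 0.1873]
eef_rot: [-3.139, 0.001, 1.756]
force: [0.6, -0.3, 1.1]
grip_width: 0.0317
grip_force: 0.0
```

```bash
python3 -m pendant '[[[0.35,3.3,0],0],[[0.35,3.3,0],0],[[0.35,3.3,0],0],[[0.3,3.2,0],0],[[0,0,-2.5],0],[[0,0,-2.5],0],[[0,0,-2.5],0],[[0,0,0],0],[[0,0,0],0],[[0,0,0],0]]'
python3 - <<'E'
from h import *
c=ctrl.camera("wrist");cv2.imwrite("pics/w1.png",c["color"][:,:,::-1])
print(proj(c,np.array([.4865,.367,.05])),proj(c,np.append(ctrl.get_obs()["ee_pos"][:2],.05)))
E
```

```text
time_s: 3.03
ee_pos: [0.4882, 0.3672, 0.116]
eef_rot: [3.138, -0.001, 1.755]
force: [-0.4, -0.1, -0.3]
grip_width: 0.032
grip_force: 0.0
[311.79055209 255.17815382] [314.62109145 255.29264371]
```

View pics/w1.png

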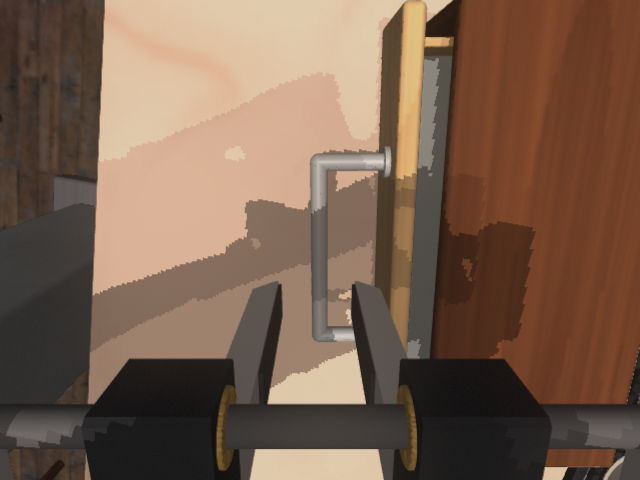

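Wrist view: the bar runs from (319,155) to (319,335) and lies between the fingers, whose tips are at (270,290) and (362,290). It is about 3 mm towards the drawer from the tool's centre line.

```bash
python3 -m pendant '[[[0.2,0,-2.5],0],[[0,0,-2.5],0],[[0,0,-2.5],0],[[0,0,-1],0],[[0,0,0],0],[[0,0,0],0]]'
python3 -m pendant '[[[0,0,0],0],[[0,0,0],0],[[0,0,0],0],[[0,0,0],0],[[0,0,0],0]]' 0.0 25
```

```text
time_s: 3.58
ee_pos: [0.4898, 0.3674, 0.0294]
eef_rot: [3.14, -0.001, 1.756]
force: [0.6, 0.4, 0.7]
grip_width: 0.0316
grip_force: 0.0
time_s: 4.0
ee_pos: [0.4894, 0.3673, 0.0287]
eef_rot: [3.14, -0.001, 1.756]
force: [0.1, -0.8, 6.7]
grip_width: 0.0092
grip_force: 25.0
```

```bash
python3 -m pendant '[[[-0.98,-0.18,0],0],[[-0.98,-0.18,0],0],[[-0.98,-0.18,0],0],[[-0.98,-0.18,0],0],[[-0.98,-0.18,0],0],[[-0.98,-0.18,0],0],[[-0.98,-0.18,0],0],[[0,0,0],0]]'
python3 -m pendant '[[[-0.49,-0.09,0],0],[[0,0,0],0],[[-0.49,-0.09,0],0],[[0,0,0],0],[[0,0,0],0]]'
```

```text
time_s: 4.67
ee_pos: [0.4199, 0.3539, 0.0287]
eef_rot: [3.141, 0.001, 1.756]
force: [-1.5, -6.3, 8.3]
grip_width: 0.009
grip_force: 25.0
time_s: 5.08
ee_pos: [0.411, 0.3522, 0.0287]
eef_rot: [3.141, 0.001, 1.756]
force: [-0.4, -7.9, 10.3]
grip_width: 0.0093
grip_force: 25.0
```

```bash
python3 -m pendant '[[[-0.3,-0.05,0],0],[[-0.3,-0.04,0],0],[[-0.2,-0.03,0],0],[[0,0,0],0],[[0,0,0],0]]'
python3 - <<'E'
from h import *
o=ctrl.get_obs();h=o["ee_pos"][:2]
d=h-np.array([.6087,.3908]);x=np.array([.98304,.18337]);print(d@x,d@[-x[1],x[0]],o["force"])
E
```

```text
time_s: 5.5
ee_pos: [0.4049, 0.3511, 0.0288]
eef_rot: [3.137, 0.0, 1.756]
force: [13.5, -7.6, 2.3]
grip_width: 0.0093
grip_force: 25.0
-0.20760397934319227 -0.00170471780961196 [13.53771068 -7.56227667  2.31464799]
```

```bash
python3 -m pendant '[[[0.2,0.03,0],0],[[0,0,0],0],[[0,0,0],0],[[0,0,0],0],[[0,0,2],0],[[0,0,3],0],[[0,0,3],0],[[0,0,2],0]]' 0.36 25
python3 -m pendant '[[[0.7,-3.7,0],0],[[0.7,-3.7,0],0],[[0.7,-3.7,0],-0.07],[[0.7,-3.7,0],-0.07],[[0.7,-3.7,0],-0.07],[[0.7,-3.7,0],-0.07],[[0.7,-3.7,0],0],[[0.7,-3.7,0],0],[[0.7,-3.7,0],0],[[0.6,-3.7,0],0],[[0,0,0],0],[[0,0,0],0],[[0,0,0],0]]'
python3 - <<'E'
from h import *
c=ctrl.camera("wrist");cv2.imwrite("pics/w2.png",c["color"][:,:,::-1])
t=ctrl.camera("top");cv2.imwrite("pics/t2.png",cv2.resize(t["color"][190:310,180:320,::-1],None,fx=5,fy=5,interpolation=2))
print(proj(c,np.append(ctrl.get_obs()["ee_pos"][:2],.004)))
E
```

```text
time_s: 6.17
ee_pos: [0.4048, 0.3522, 0.1304]
eef_rot: [3.14, -0.001, 1.756]
force: [-0.6, 0.8, 0.5]
grip_width: 0.0342
grip_force: 0.0
time_s: 7.25
ee_pos: [0.4734, -0.0178, 0.1277]
eef_rot: [-3.141, -0.0, 1.475]
force: [0.5, 0.0, 0.4]
grip_width: 0.034
grip_force: 0.0
[315.27244359 230.20728533]
```

View pics/w2.png

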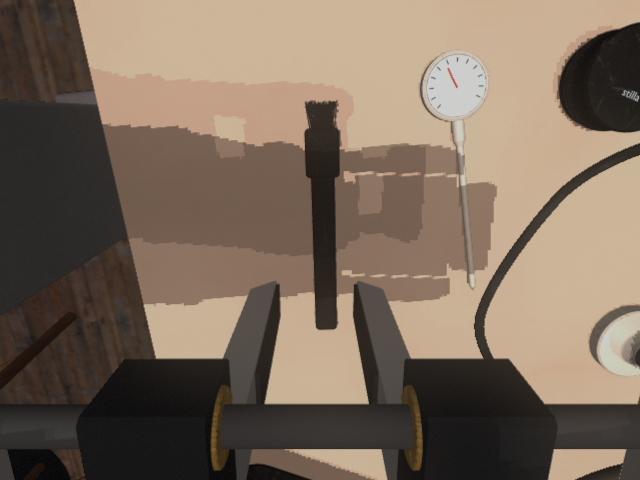

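View pics/t2.png

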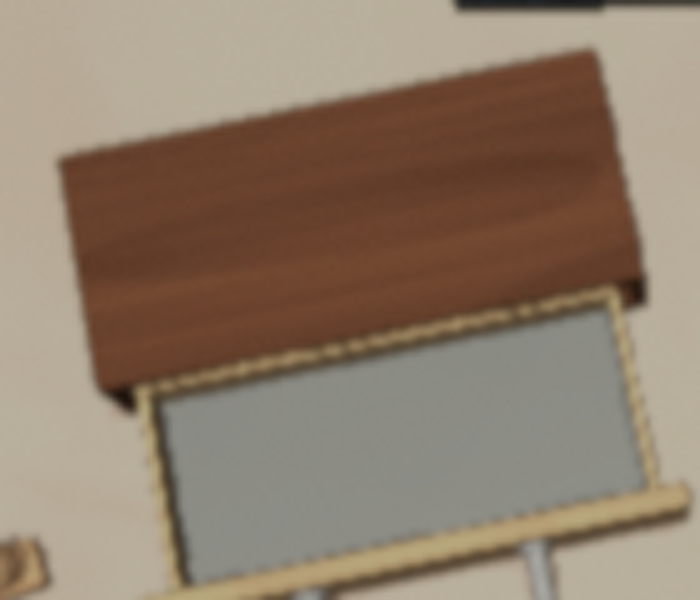

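The wrist view shows the brush handle end at (326,329), the head from v 128 to 178, and its tips at (321,100). The crop of the top view shows the drawer fully out, with its floor corners at (160,402), (610,305), (650,490) and (188,585).

```bash
python3 - <<'E'
from h import *
c=ctrl.camera("wrist");e=ctrl.get_obs()["ee_pos"][:2]
a=ray(c,326,329,.006)[:2];b=ray(c,321,100,.004)[:2];d=(b-a);L=np.linalg.norm(d);d/=L
g=a+.076*d;print("L",L,"ang",np.arctan2(d[1],d[0]),"grasp",g,"origin",a+.086*d,"move cm",(g-e)*100)
t=ctrl.camera("top");F=[ray(t,p[0]/5+180,p[1]/5+190,.018)[:2] for p in((160,402),(610,305),(650,490),(188,585))]
print("floor",np.mean(F,0),np.linalg.norm(F[0]-F[1]),np.linalg.norm(F[0]-F[3]))
E
```

```text
L 0.172215627475898 ang 1.5035267507599723 grasp [ 0.47956695 -0.02143844] origin [ 0.48023914 -0.01146105] move cm [ 0.60518572 -0.43355769]
floor [0.50701494 0.37171805] 0.23046755048373413 0.09309140412947756
```

```bash
python3 -m pendant '[[[0.6,-0.4,-3],0.03],[[0,0,-3],0],[[0,0,-3],0],[[0,0,-2],0],[[0,0,-1],0],[[0,0,-0.4],0],[[0,0,0],0],[[0,0,0],0]]'
python3 -m pendant '[[[0,0,0],0],[[0,0,0],0],[[0,0,0],0],[[0,0,0],0],[[0,0,0],0]]' 0.0 15
```

```text
time_s: 8.12
ee_pos: [0.4803, -0.0221, 0.0049]
eef_rot: [3.14, 0.0, 1.506]
force: [0.3, -0.2, 0.3]
grip_width: 0.034
grip_force: 0.0
time_s: 8.53
ee_pos: [0.48, -0.0223, 0.0045]
eef_rot: [3.141, 0.0, 1.506]
force: [-1.2, 1.2, 6.3]
grip_width: 0.0163
grip_force: 15.0
```

```bash
python3 -m pendant '[[[0,0,0],0],[[0,0,0],0],[[0,0,-0.2],0],[[0,0,0],0]]' 0.36 15
python3 -m pendant '[[[0,0,0],0],[[0,0,0],0],[[0,0,0],0],[[0,0,0],0],[[0,0,1],0],[[0,0,2],0],[[0,0,3],0],[[0,0,3],0],[[0,0,3],0],[[0,0,2],0],[[0,0,0],0],[[0,0,0],0]]' 0.0 20
python3 - <<'E'
from h import *
c=ctrl.camera("wrist");cv2.imwrite("pics/w3.png",c["color"][:,:,::-1])
E
```

```text
time_s: 8.87
ee_pos: [0.4794, -0.0222, 0.0014]
eef_rot: [-3.141, -0.0, 1.506]
force: [-0.6, 0.0, -0.3]
grip_width: 0.0335
grip_force: 0.0
time_s: 9.87
ee_pos: [0.4799, -0.0223, 0.1427]
eef_rot: [3.14, 0.0, 1.506]
force: [-0.3, -0.0, -1.4]
grip_width: 0.0164
grip_force: 20.0
```

View pics/w3.png

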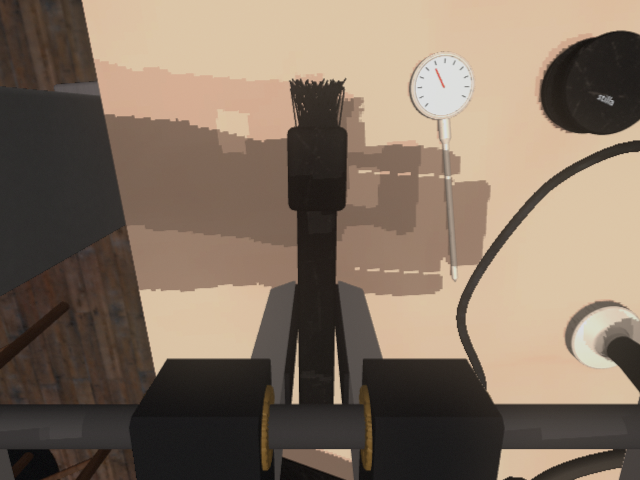

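The brush is held level and straight between the fingers: head at (317,170), handle leading down to (317,390). Next, carry it over the drawer.

```bash
python3 -m pendant '[[[0.2,2,0],0.03],[[0.3,3.3,0],0.03],[[0.3,3.6,0],0.03],[[0.3,3.6,0],0.03],[[0.3,3.6,0],0.03],[[0.3,3.6,0],0.03],[[0.3,3.6,0],0.03],[[0.3,3.6,0],0.04],[[0.2,3.6,0],0],[[0.2,3.6,0],0],[[0.1,2.7,0],0],[[0,1.4,0],0],[[0,0,0],0],[[0,0,0],0]]'
python3 -m pendant '[[[0,0,-2],0],[[0,0,-2.5],0],[[0,0,-2],0],[[0,0,-2],0],[[0,0,-1],0],[[0,0,-1],0],[[0,0,0],0],[[0,0,0],0]]'
python3 - <<'E'
from h import *
c=ctrl.camera("wrist");cv2.imwrite("pics/w4.png",c["color"][:,:,::-1])
E
```

```text
time_s: 11.08
ee_pos: [0.5069, 0.3596, 0.1399]
eef_rot: [-3.139, 0.001, 1.757]
force: [-0.3, -0.7, -1.0]
grip_width: 0.0162
grip_force: 20.0
time_s: 11.75
ee_pos: [0.5079, 0.3594, 0.0371]
eef_rot: [3.142, 0.0, 1.755]
force: [0.7, 0.5, 0.4]
grip_width: 0.016
grip_force: 20.0
```

View pics/w4.png

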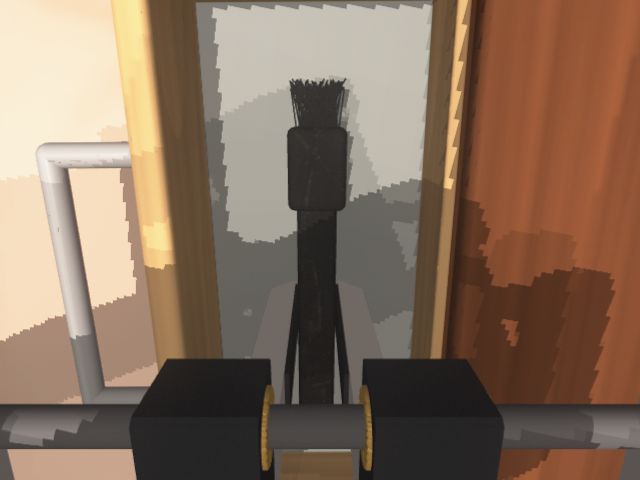

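The brush is over the drawer floor, centred between the front panel (u≈215) and the rear wall (u≈430), and clear of the end wall. Lower and release.

```bash
python3 -m pendant '[[[0,0,-0.8],0],[[0,0,-0.5],0],[[0,0,-0.3],0],[[0,0,0],0],[[0,0,0],0]]'
python3 -m pendant '[[[0,0,-0.1],0],[[0,0,0],0],[[0,0,0],0]]'
```

```text
time_s: 12.22
ee_pos: [0.5076, 0.3597, 0.0207]
eef_rot: [-3.141, 0.0, 1.756]
force: [0.1, -0.2, -1.8]
grip_width: 0.0161
grip_force: 20.0
time_s: 12.47
ee_pos: [0.5077, 0.3598, 0.0199]
eef_rot: [3.141, -0.0, 1.756]
force: [-0.4, -0.4, -0.3]
grip_width: 0.0164
grip_force: 20.0
```

```bash
python3 -m pendant '[[[0,0,0],0],[[0,0,0],0],[[0,0,0],0],[[0,0,0],0],[[0,0,0],0],[[0,0,1],0],[[0,0,2],0],[[0,0,3],0],[[0,0,3],0],[[0,0,3],0],[[0,0,0],0],[[0,0,0],0]]' 0.36 20
python3 - <<'E'
from h import *
c=ctrl.camera("wrist");cv2.imwrite("pics/w5.png",c["color"][:,:,::-1])
E
```

```text
time_s: 13.47
ee_pos: [0.5082, 0.3601, 0.1421]
eef_rot: [3.138, -0.001, 1.756]
force: [0.1, 0.5, 0.2]
grip_width: 0.0337
grip_force: 0.0
```

View pics/w5.png

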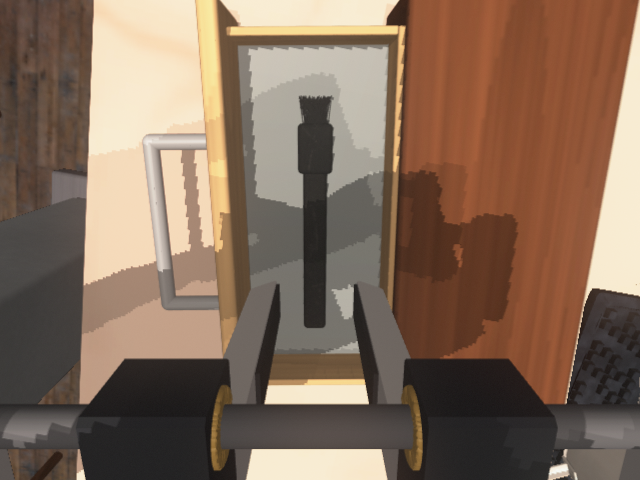

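The brush lies flat and centred in the drawer (handle end (315,327), tips (315,97)), and is released. Next: back to the handle, grip it, and push the drawer shut.

```bash
python3 -m pendant '[[[-3,-0.2,0],0],[[-3,-0.2,0],0],[[-3,-0.2,0],0],[[-1.3,-0.2,0],0],[[0,0,0],0],[[0,0,-3],0],[[0,0,-3],0],[[0,0,-3],0],[[0,0,-2.2],0],[[0,0,0],0],[[0,0,0],0]]'
python3 -m pendant '[[[0,0,0],0],[[0,0,0],0],[[0,0,0],0],[[0,0,0],0],[[0,0,0],0]]' 0.0 25
python3 -m pendant '[[[0.5,0.09,0],0],[[0.9,0.17,0],0],[[0.98,0.18,0],0],[[0.98,0.18,0],0],[[0.98,0.18,0],0],[[0.98,0.18,0],0],[[0.98,0.18,0],0],[[0.98,0.18,0],0],[[0.98,0.18,0],0],[[0.6,0.11,0],0],[[0,0,0],0],[[0,0,0],0]]'
```

```text
time_s: 14.43
ee_pos: [0.4047, 0.3513, 0.0269]
eef_rot: [-3.139, 0.001, 1.755]
force: [-0.5, -0.7, 0.4]
grip_width: 0.0339
grip_force: 0.0
time_s: 14.85
ee_pos: [0.405, 0.352, 0.0287]
eef_rot: [3.14, -0.001, 1.756]
force: [-0.6, -1.0, 5.5]
grip_width: 0.0089
grip_force: 25.0
time_s: 15.85
ee_pos: [0.494, 0.3692, 0.0288]
eef_rot: [3.139, -0.002, 1.756]
force: [1.0, 5.2, 3.3]
grip_width: 0.0092
grip_force: 25.0
```

Moved 91 mm, about 9 mm to go; push gently until it meets the stop.

```bash
python3 -m pendant '[[[0.4,0.07,0],0],[[0.3,0.05,0],0],[[0.2,0.04,0],0],[[0.2,0.04,0],0],[[0,0,0],0],[[0,0,0],0]]'
```

```text
time_s: 16.35
ee_pos: [0.503, 0.371, 0.0287]
eef_rot: [-3.14, -0.001, 1.756]
force: [-11.6, 2.4, 10.8]
grip_width: 0.0096
grip_force: 25.0
```

```bash
python3 -m pendant '[[[-0.1,0,0],0],[[0,0,0],0],[[0,0,0],0],[[0,0,0],0],[[0,0,0],0],[[0,0,2],0],[[0,0,3],0],[[0,0,3],0],[[0,0,3],0],[[-3,-2,3],0],[[-3,-2,0],0],[[0,0,0],0],[[0,0,0],0]]' 0.36 20
python3 - <<'E'
from h import *
c=ctrl.camera("scene");cv2.imwrite("pics/s6.png",c["color"][:,:,::-1])
E
```

```text
time_s: 17.43
ee_pos: [0.4459, 0.3318, 0.1651]
eef_rot: [3.141, -0.0, 1.756]
force: [0.4, 1.2, 0.8]
grip_width: 0.0335
grip_force: 0.0
```

View pics/s6.png

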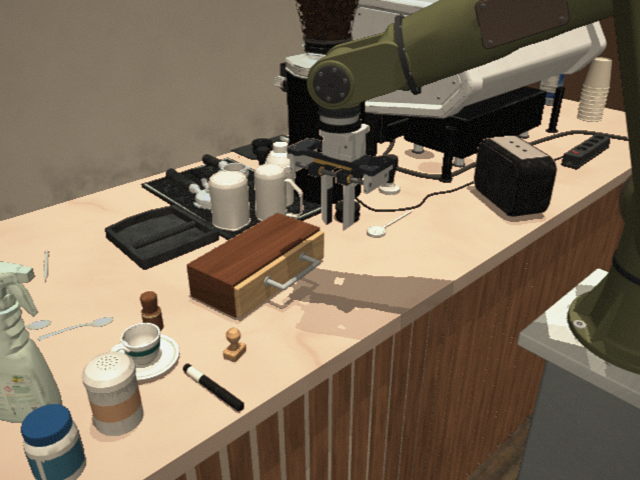

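The drawer front is flush with the case at (240,290)–(323,240), the bystanders are in place, and the gripper is clear. Handing in.

```bash
python3 -c "
from station import ctrl
print(ctrl.hand_in())"
```

```text
the job is handed in; nothing more can be done
None
```

I pulled the drawer to its stop, laid the brush flat along its width, pushed it gently shut and handed the job in; the final picture shows the drawer flush and the bystanders in place, but hand-in returned no verdict.

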